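Zero the brewing scale and start its timer

ROBOT

A 7-joint arm with a two-finger parallel gripper is mounted at the origin on a cart in front of the work surface, level with it; the furniture and walls round the work are solid. World frame = base frame: x ahead of the robot, y to its left, z up, the work surface at z = 0. Lengths are in m, angles in rad, forces in N, time in s.
With the tool pointing down it reaches from about 0.4 to 0.85 m from the base axis. Payload 10.4 kg.
Tool frame: the origin (TCP) lies where the fingers leave the gripper's body, on its centre line; the fingertips stand 70 mm ahead of it and the grasp point (between the pads) lies 51 mm ahead of it; x points along the fingers, y is the direction in which the jaws open and shut, and the axes are right-handed (so a half turn about x gives the same grasp; the last joint's range is limited). The gripper opens to 87 mm and grips with 3 to 60 N. Pads are 19 mm wide; open, the fingers measure 117 mm over their backs; the gripper's body (75 mm by 190 mm) begins 51 mm behind the grasp point.
Start: joints at [1.098, 0.332, -0.065, 1.46, 0.022, 1.35, -0.088], TCP at [0.272, -0.563, 0.292] pointing down, gripper open.
Joint ranges: [-2.6, 2.6], [-0.5, 2.12], [-1.47, 1.34], [0.16, 2.42], [-1.27, 4.41], [0.06, 2.06], [-2.6, 2.6]. Speed limits (rad/s): [2.22, 2.22, 2.79, 2.79, 3.14, 3.14, 3.14].

INTERFACE

Orientations are given as a unit quaternion [w, x, y, z].
In Python, from bench import arm, vision, order gives the robot as it stands.
- The arm moves only by the tool drive_tool, never from a script. Its argument "moves" is a list of rows, each a list of 2 entries, a list of its own where there are three numbers: the shift along the tool's x, y, z in m, then the turn about the tool's x in rad. A call has 1 to 20 rows; each row is the pose to reach, as a shift and turn from the pose commanded when the call began, along the tool's axes at that moment; what a row does not reach only later rows make up. A row lasts 1/8 s, in which the tool goes at most 62.5 mm and 10.7 degrees, less where a joint would pass 70% of its speed; a pose out of reach is approached as far as the arm can. A call with a gripper value outside its range is refused whole. "gripper" is the opening, from 0 (shut) to 1 (fully open), set as the call begins (left out, the last holds). The fingers move at their own pace and stop on an object; the grip force is fixed at half the most. Time passes only in rows, so rows that repeat a pose let the fingers close. It gives the time, the measured TCP pose, the force and the opening at its end, in the units of the state.
- arm.sense(): the state, without advancing time (a new reading comes with each control period).
- vision.capture(name): name is "scene" or "top"; returns a dict with "img" (480x640x3 uint8, blue, green, red), "fx", "fy", "cx", "cy" (pixels), "view" (4x4, takes a point from world to camera coordinates). Camera axes: x right, y up, looking along -z (the intrinsics and any distortion apply to the point x, -y, -z); pixel columns grow to the right and rows downward; lengths in m; the calibration is good to about 2 mm. A picture is of the moment at which its call begins. There is no depth.
- order.hand_in(): hands the job in, once; it reports no verdict.
The state is a dict: "time": time; "qpos": joint angles; "joint_vel": joint speeds; "tau": joint torques, N m; "tcp_pos": TCP position; "ee_rot": TCP orientation; "ft_force": force on the tool from outside, world axes, zero at the start; "wrist_torque": the same for the moment, N m; "finger_gap": finger opening in m.
Only numpy, scipy, OpenCV 4.12 (cv2) and the standard library are available. Lean on these libraries where they do the work, as an engineer would, in place of code of your own. Each camera call takes 0.05 s, during which the arm holds its last target.

TASK

A mug stands on the brewing scale, ready for filter coffee. With the fingertips, lightly press the long bar-shaped key on the scale's front edge to zero it and let it come back up, then lightly press the large round key to start the scale's timer and let it up too. Leave the small round key (it switches the scale off) unpressed, do not shift or lift the mug or anything else on the worktop, and finish with the hand drawn a hand's breadth clear of the keys.

Things in the scene. Friction and masses are not known exactly. Their poses are not given: they have to be found in the camera images.
- scale: flat black kitchen scale fixed to the worktop, 210 mm deep (its x) by 224 mm wide (its y), housing top 24 mm above the worktop, round steel weighing plate (126 mm across, top at 34 mm, centre 38 mm behind the scale's centre), small blank display between plate and keys. Origin: centre of its underside; x points to its back, y to its left, z up; it may be turned up to about 20 degrees
- bar_key_top (a point): The zeroing key: long bar, 42 mm wide (along the scale's y) by 15 mm deep, of the scale, white plastic like the other two: this point is the middle of its upper face when let up, 14 mm above the scale's housing and 38 mm above the worktop; axes parallel to the scale's. The three keys stand in one row along the scale's front edge, 78 mm in front of its centre and 66 mm apart, in an order that changes from run to run
- large_key_top (a point): The timer key: large round disc, 32 mm across, of the scale, white plastic like the other two: this point is the middle of its upper face when let up, 14 mm above the scale's housing and 38 mm above the worktop; axes parallel to the scale's. The three keys stand in one row along the scale's front edge, 78 mm in front of its centre and 66 mm apart, in an order that changes from run to run
- small_key_top (a point): The off key, not to be pressed: small round disc, 14 mm across, of the scale, white plastic like the other two: this point is the middle of its upper face when let up, 14 mm above the scale's housing and 38 mm above the worktop; axes parallel to the scale's. The three keys stand in one row along the scale's front edge, 78 mm in front of its centre and 66 mm apart, in an order that changes from run to run
- bar_key (a joint): travel of the bar key straight down in m: 0 = up, 0.009 = fully down; a spring pushes it back up, with about 1.2 N at the top and 8.4 N fully down; it counts as pressed from 0.003 (about 3.6 N)
- large_key (a joint): travel of the large round key straight down in m: 0 = up, 0.009 = fully down; a spring pushes it back up, with about 1.2 N at the top and 8.4 N fully down; it counts as pressed from 0.003 (about 3.6 N)
- small_key (a joint): travel of the small round key straight down in m: 0 = up, 0.009 = fully down; a spring pushes it back up, with about 1.2 N at the top and 8.4 N fully down; it counts as pressed from 0.003 (about 3.6 N)
- mug: loose spotted white mug, 92 mm across, 93 mm high, handle to one side, standing on the weighing plate (its top 127 mm above the worktop, its near side about 75 mm behind the row of keys); origin at the middle of its underside
- lemon: loose lemon, 71x53x51 mm, to the left of the keys, near the scale's side; origin at its underside
- garlic: loose head of garlic, 56 mm, to the right of the keys, near the scale's side; origin at its underside
- spice_jar: loose small jar with a black lid, 41 mm across, 105 mm high, to the left of the weighing plate; origin at its underside
- glass: loose drinking glass, 77 mm across, 92 mm high, to the right of the weighing plate; origin at its underside
- spoon: loose wooden spoon, 295 mm long, 14 mm high, lying off to the right, near wall cabinets that hang 0.48 m above the worktop from x = 0.5 m on (y below -0.1 m; keep the arm clear of them in passing); origin at its underside
- onion: loose onion, 69 mm across, 74 mm high, off to the left; origin at its underside
- egg_timer: loose round wind-up kitchen timer, 58 mm across, 52 mm high, off to the left (not the timer meant in the goal); origin at its underside
Not all that is in view belongs to the job. Leave any yellow look-alike of the mug alone.

How it is judged:
On the way, in this order (a step that is already met when the one before it is completed fails the run):
1. the bar key is pressed with the fingers, the large round key being up (value of joint bar_key above 0.003 m and contact force between the fingers and bar_key above 0.5 N and value of joint large_key below 0.0015 m), for 0.1 s.
2. the bar key is let up again (value of joint bar_key below 0.0015 m), for 0.1 s.
3. the large round key is pressed with the fingers, the bar key being up (value of joint large_key above 0.003 m and contact force between the fingers and large_key above 0.5 N and value of joint bar_key below 0.0015 m), for 0.1 s.
At the end, for the whole second after the job is handed in: all three keys are up (within 1.5 mm), the point between the fingers is more than 60 mm from every key, the mug stands upright and still on the scale, and the mug and all the other loose things are within 15 mm of where they began (value of joint each of bar_key, large_key, small_key below 0.0015 m and distance between the grasp point and bar_key_top above 0.06 m and distance between the grasp point and large_key_top above 0.06 m and distance between the grasp point and small_key_top above 0.06 m and distance of each of mug, lemon, garlic, spice_jar, glass, spoon, onion, egg_timer from where it was at the start of the episode below 0.015 m and angle between mug's own z axis and vertical below 0.1 rad and linear speed of mug below 0.02 m/s); the robot touches nothing.
It fails at once if the small round key is pressed (2 mm or more) (value of joint small_key above 0.002 m).
It fails at once if a key is pushed harder than a light press (over 25 N) (contact force between the fingers and bar_key above 25 N or contact force between the fingers and large_key above 25 N or contact force between the fingers and small_key above 25 N).
It fails at once if the scale itself is struck or leaned on (over 25 N) (contact force between the arm and scale above 25 N).
It fails at once if the mug is shifted, lifted or carried (15 mm or more) (distance of mug from where it was at the start of the episode above 0.015 m).
It fails at once if any other loose thing is shifted, lifted or carried (15 mm or more) (distance of any of lemon, garlic, spice_jar, glass, spoon, onion, egg_timer from where it was at the start of the episode above 0.015 m).
It also fails if it takes over 43 s, if anything falls off the work surface, if the arm or the gripper's body presses on something with over 40 N, if the wrist force passes 120 N, or if a joint passes its speed limit or range.

## Working session

There is one attempt and no reset: what is moved stays moved. The work goes in short steps, Python scripts to look and compute and a tool call to move; the robot and the scene stay as the last step left them, time stands still between calls to the robot, and variables do not carry over. Pictures are saved under pics/ and viewed, and the job is handed in when it is done.

Besides the shell and the picture viewer there is one more tool, called in YAML: its name, and indented under it one key for each argument. drive_tool: Moves the arm, as the interface text tells. Its arguments: {"type":"object","properties":{"moves":{"type":"array","items":{"type":"array"}},"gripper":{"type":"number"}},"required":["moves"]}

```bash
mkdir -p pics; python3 - <<'E'
from bench import arm, vision
import cv2
for n in ("scene","top"):
    c=vision.capture(n); cv2.imwrite(f"pics/{n}0.png",c["img"]); print(n,c["fx"],c["fy"],c["cx"],c["cy"],c["view"],[k for k in c])
s=arm.sense(); print(s)
E
```

```text
scene 515.2972035153346 515.2972035153346 319.09014649334256 240.36157628889944 [[ 0.80115137 -0.59815885  0.01903885 -0.37889525]
 [ 0.35173114  0.49635725  0.79367165 -0.29734663]
 [-0.48419179 -0.62915457  0.60804838 -1.30755339]
 [ 0.          0.          0.          1.        ]] ['img', 'fx', 'fy', 'cx', 'cy', 'view']
top 457.0091254537927 457.0091254537927 316.0209481617741 236.42346108201116 [[-0.00739047 -0.99990901  0.01128472  0.09983469]
 [ 0.99420254 -0.00613679  0.10734823 -0.52411623]
 [-0.10726921  0.01201265  0.99415744 -1.20019917]
 [ 0.          0.          0.          1.        ]] ['img', 'fx', 'fy', 'cx', 'cy', 'view']
{'time': 0.1, 'qpos': array([ 1.09838476,  0.33278298, -0.06468314,  1.46085807,  0.0215895 ,
        1.34994153, -0.08852283]), 'joint_vel': array([ 0.00096504, -0.00140448,  0.00033471, -0.00403335,  0.00070171,
       -0.0027874 ,  0.0015346 ]), 'tau': array([ 2.59103683e-03, -6.24547505e+01,  2.52214365e-02, -3.90718603e+01,
       -6.14762306e-02,  3.66222288e-02,  8.54393761e-05]), 'tcp_pos': array([ 0.27162262, -0.56258958,  0.29154911]), 'ee_rot': array([-0.15724604, -0.68917854, -0.15812899,  0.68942138]), 'ft_force': array([0.01438394, 0.37350955, 0.00782745]), 'wrist_torque': array([0.04770675, 0.01746375, 0.03178884]), 'finger_gap': 0.08700573975984209}
```

View pics/scene0.png

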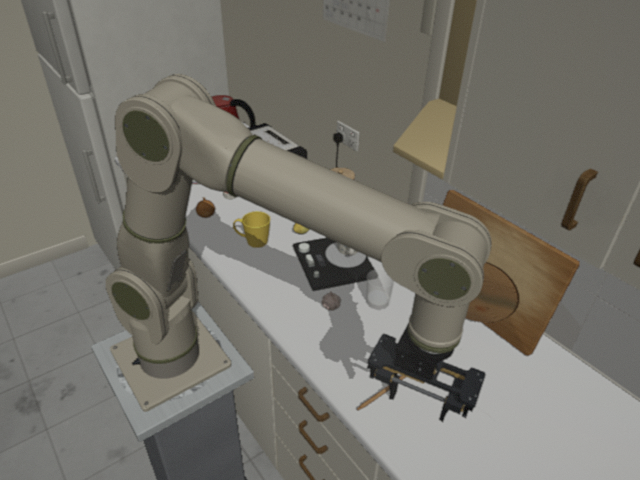

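View pics/top0.png

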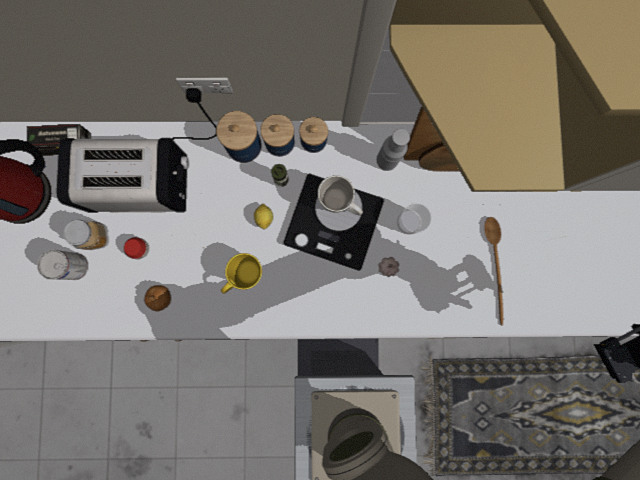

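Top view: scale around (334,222), with the large key at about (302,240), the bar at (326,246) and the small key at (347,255). The yellow mug at (243,271) is the look-alike. Next I'll measure these precisely.

```bash
cat > h.py <<'E'
import numpy as np, cv2
from bench import arm, vision
from scipy.spatial.transform import Rotation as R
def ray(c,u,v,z):
    V=np.array(c["view"]); d=np.array([(u-c["cx"])/c["fx"],-(v-c["cy"])/c["fy"],-1.])
    d=V[:3,:3].T@d; o=-V[:3,:3].T@V[:3,3]
    return o+d*(z-o[2])/d[2]
def proj(c,p):
    V=np.array(c["view"]); q=V[:3,:3]@np.asarray(p)+V[:3,3]
    return c["cx"]+c["fx"]*q[0]/-q[2], c["cy"]-c["fy"]*q[1]/-q[2]
def rot(s):
    w,x,y,z=s["ee_rot"]; return R.from_quat([x,y,z,w]).as_matrix()
E
python3 - <<'E'
from h import *
s=arm.sense(); print(rot(s).round(3))
c=vision.capture("top"); im=c["img"]
crop=cv2.resize(im[150:300,240:440],None,fx=4,fy=4,interpolation=cv2.INTER_CUBIC); cv2.imwrite("pics/crop1.png",crop)
g=im.max(2)
m=(g<60).astype(np.uint8); m[:,:270]=0;m[:,395:]=0;m[:165]=0;m[280:]=0
cs,_=cv2.findContours(m,0,2); k=max(cs,key=cv2.contourArea)
r=cv2.minAreaRect(k); b=cv2.boxPoints(r); P=np.array([ray(c,*q,0.024) for q in b]);print("scale",P.round(4),P.mean(0).round(4))
w=(im.min(2)>120).astype(np.uint8); hull=np.zeros_like(w); cv2.fillPoly(hull,[cv2.boxPoints(((r[0]),(r[1][0]-6,r[1][1]-6),r[2])).astype(int)],1)
n,l,st,ce=cv2.connectedComponentsWithStats(w*hull)
for i in range(1,n):
    if st[i,4]>8: print(st[i],ce[i].round(1),ray(c,*ce[i],0.038).round(4))
d=vision.capture("scene"); cv2.imwrite("pics/crop2.png",cv2.resize(d["img"][220:320,270:410],None,fx=5,fy=5,interpolation=cv2.INTER_CUBIC))
E
```

```text
[[-0.001  0.435 -0.901]
 [ 0.001 -0.901 -0.435]
 [-1.    -0.001  0.   ]]
scale [[ 0.504   0.1867  0.024 ]
 [ 0.7012  0.1201  0.024 ]
 [ 0.6273 -0.0901  0.024 ]
 [ 0.4322 -0.0201  0.024 ]] [0.5662 0.0492 0.024 ]
[318 181  17  30 114] [322.5 192.4] [0.6426 0.078  0.038 ]
[316 191  47  39 794] [341.  215.6] [0.5794 0.0292 0.038 ]
[295 234  13  12 116] [301.3 239.5] [0.5156 0.1356 0.038 ]
[317 243  15   9  79] [323.8 247.2] [0.4948 0.0759 0.038 ]
[347 254   3   4  12] [348.  255.5] [0.4722 0.0119 0.038 ]
```

View pics/crop1.png

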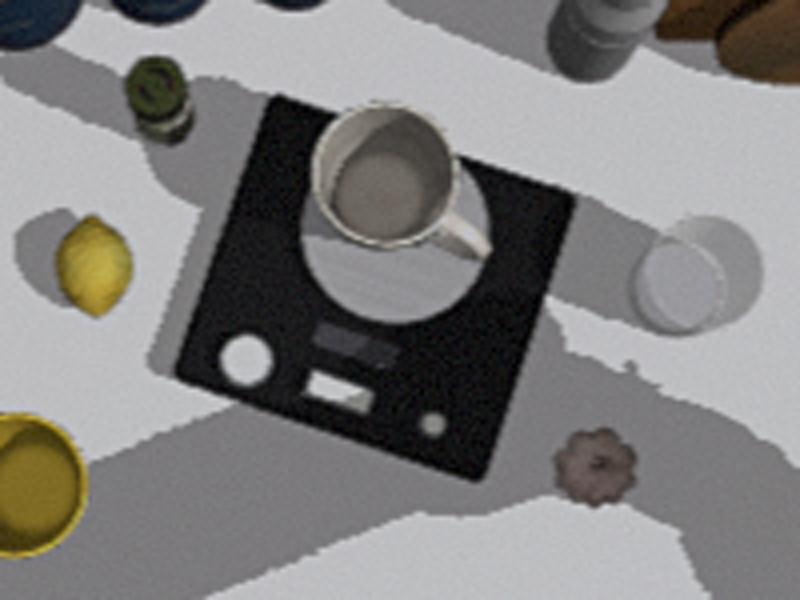

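View pics/crop2.png

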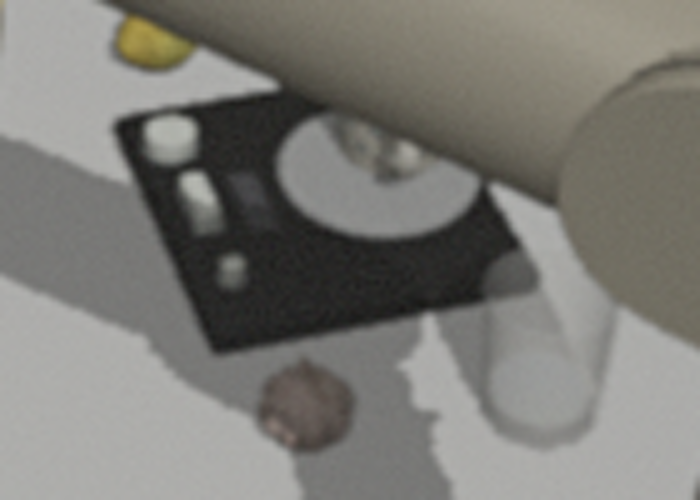

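drive_tool:
  moves:
    - [[0, -0.01, -0.01], -0.08]
    - [[0, -0.03, -0.03], -0.2]
    - [[0, -0.06, -0.06], -0.34]
    - [[0, -0.09, -0.09], -0.48]
    - [[0, -0.12, -0.12], -0.63]
    - [[0, -0.155, -0.155], -0.78]
    - [[0, -0.19, -0.19], -0.93]
    - [[0, -0.225, -0.225], -1.08]
    - [[0, -0.26, -0.26], -1.23]
    - [[0, -0.295, -0.295], -1.38]
    - [[0, -0.33, -0.33], -1.53]
    - [[0, -0.36, -0.36], -1.68]
    - [[0, -0.39, -0.39], -1.83]
    - [[0, -0.42, -0.42], -1.97]
    - [[0, -0.44, -0.44], -2.1]
    - [[0, -0.46, -0.46], -2.22]
    - [[0, -0.472, -0.472], -2.31]
    - [[0, -0.477, -0.477], -2.355]
    - [[0, -0.477, -0.477], -2.355]
    - [[0, -0.477, -0.477], -2.355]
  gripper: 0

```text
time: 2.7
tcp_pos: [0.4938, 0.0733, 0.2922]
ee_rot: [0.697, 0.119, 0.697, -0.12]
ft_force: [0.0, -0.5, 0.6]
finger_gap: 0.0005
```

```bash
python3 - <<'E'
from h import *
s=arm.sense(); print(rot(s).round(3), s["qpos"].round(2), s["ft_force"])
d=vision.capture("scene"); cv2.imwrite("pics/s2.png",d["img"])
cv2.imwrite("pics/s2c.png",cv2.resize(d["img"][180:320,220:420],None,fx=4,fy=4,interpolation=cv2.INTER_CUBIC))
c=vision.capture("top"); cv2.imwrite("pics/t2.png",c["img"])
# keys in scene view
for n,p in (("L",(.515,.136,.038)),("B",(.4937,.0740,.038)),("S",(.472,.012,.038)),("tip",s["tcp_pos"]+rot(s)[:,0]*.07)): print(n,np.round(proj(d,p),1),np.round(proj(c,p),1))
print("yellow rim", ray(c,243,271,.09))
E
```

```text
[[-0.     0.333  0.943]
 [-0.     0.943 -0.333]
 [-1.    -0.     0.   ]] [ 0.49  0.12 -0.77  1.75  0.08  1.31  0.93] [ 0.01934394 -0.48618892  0.55435775]
L [304.2 246.3] [301.2 239.8]
B [310.3 259. ] [324.5 247.6]
S [316.6 272.6] [348.  255.6]
tip [311.  208.9] [327.3 240.8]
yellow rim [0.43140612 0.28201218 0.09      ]
```

View pics/s2c.png

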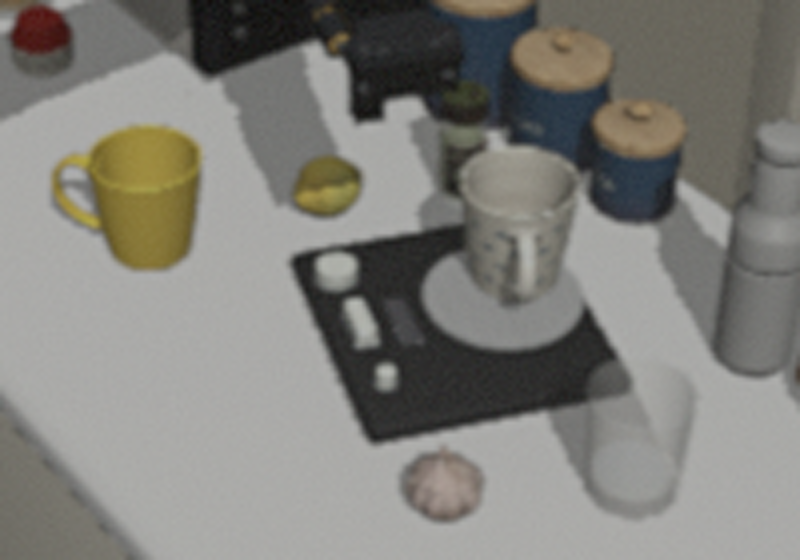

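View pics/s2.png

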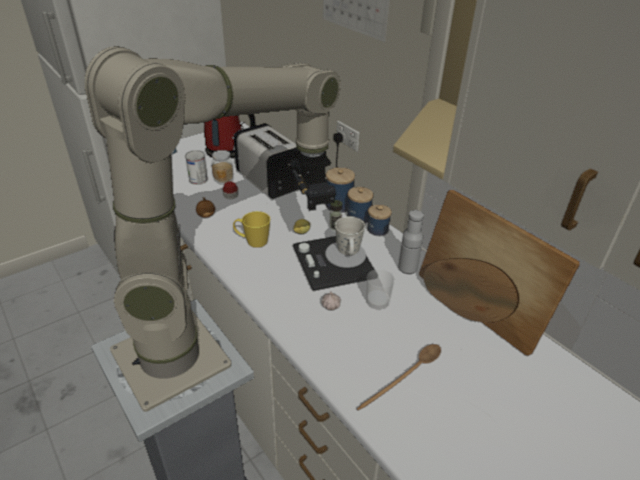

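drive_tool:
  moves:
    - [[0.015, 0.0005, 0], 0]
    - [[0.04, 0.0005, 0], 0]
    - [[0.07, 0.0005, 0], 0]
    - [[0.1, 0.0005, 0], 0]
    - [[0.125, 0.0005, 0], 0]
    - [[0.145, 0.0005, 0], 0]
    - [[0.16, 0.0005, 0], 0]
    - [[0.17, 0.0005, 0], 0]
    - [[0.174, 0.0005, 0], 0]
    - [[0.174, 0.0005, 0], 0]
    - [[0.174, 0.0005, 0], 0]

```text
time: 4.18
tcp_pos: [0.4945, 0.0746, 0.1188]
ee_rot: [0.697, 0.119, 0.697, -0.119]
ft_force: [0.5, -0.3, 0.5]
finger_gap: 0.0008
```

```bash
python3 - <<'E'
from h import *
s=arm.sense(); print(s["tcp_pos"],s["ft_force"])
d=vision.capture("scene")
cv2.imwrite("pics/s3c.png",cv2.resize(d["img"][180:320,220:420],None,fx=4,fy=4,interpolation=cv2.INTER_CUBIC))
E
```

```text
[0.49446515 0.07461625 0.11879501] [ 0.49939966 -0.32767675  0.4618052 ]
```

View pics/s3c.png

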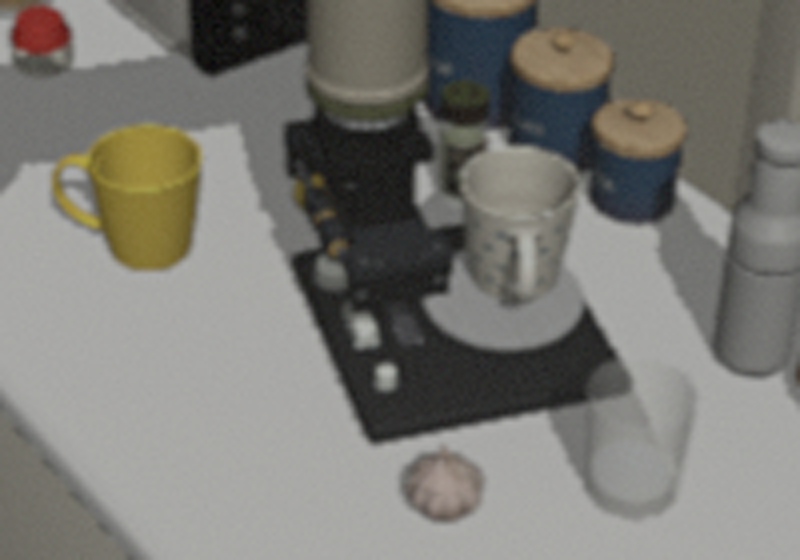

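The fingertips, at (362,305) in the crop, hang over the bar key. I'll press slowly and watch the force.

drive_tool:
  moves:
    - [[0.004, -0.0005, 0], 0]
    - [[0.008, -0.0005, 0], 0]
    - [[0.011, -0.0005, 0], 0]
    - [[0.013, -0.0005, 0], 0]
    - [[0.0145, -0.0005, 0], 0]
    - [[0.0155, -0.0005, 0], 0]
    - [[0.0155, -0.0005, 0], 0]
    - [[0.0155, -0.0005, 0], 0]

```text
time: 5.22
tcp_pos: [0.4939, 0.074, 0.1028]
ee_rot: [0.697, 0.118, 0.697, -0.119]
ft_force: [-2.5, -1.1, 6.4]
finger_gap: 0.0008
```

About 5.9 N, which puts the key roughly 5–6 mm down, so it counts as pressed. Hold briefly, then lift.

drive_tool:
  moves:
    - [[0, 0, 0], 0]
    - [[0, 0, 0], 0]
    - [[-0.005, 0, 0], 0]
    - [[-0.015, 0, 0], 0]
    - [[-0.03, 0, 0], 0]
    - [[-0.04, 0, 0], 0]
    - [[-0.042, 0, 0], 0]
    - [[-0.042, 0, 0], 0]
    - [[-0.042, 0, 0], 0]

```text
time: 6.35
tcp_pos: [0.4937, 0.074, 0.1443]
ee_rot: [0.697, 0.118, 0.697, -0.119]
ft_force: [-0.6, -0.4, -0.2]
finger_gap: 0.0001
```

```bash
python3 - <<'E'
from h import *
s=arm.sense(); print(s["tcp_pos"],s["ft_force"])
D=np.array([.5152,.1358,0])-s["tcp_pos"]; print((rot(s).T@D).round(4))
c=vision.capture("scene")
cv2.imwrite("pics/s4c.png",cv2.resize(c["img"][180:320,220:420],None,fx=4,fy=4,interpolation=cv2.INTER_CUBIC))
E
```

```text
[0.49368248 0.07400895 0.14434512] [-0.64781376 -0.36178588 -0.17060753]
[ 0.1443  0.0655 -0.    ]
```

View pics/s4c.png

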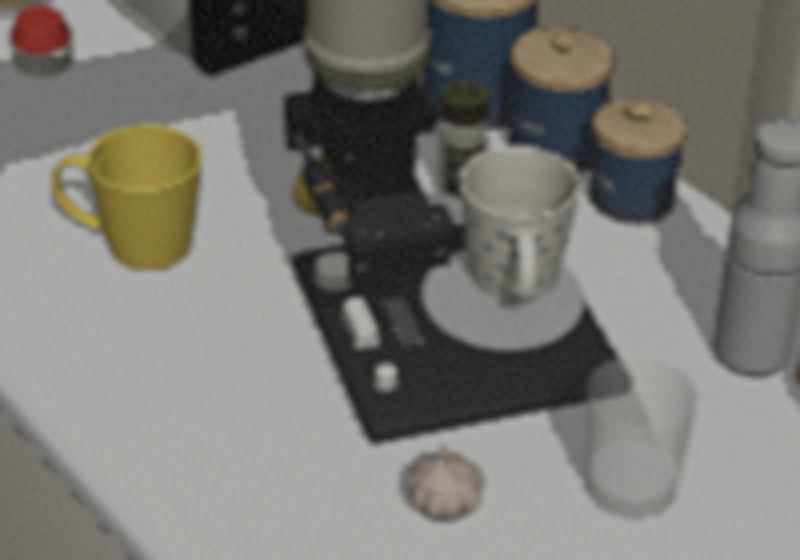

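The bar key is back up and nothing has moved. Now shift to above the large key.

drive_tool:
  moves:
    - [[0, 0.008, 0], 0]
    - [[0, 0.022, 0], 0]
    - [[0, 0.04, 0], 0]
    - [[0, 0.055, 0], 0]
    - [[0, 0.063, 0], 0]
    - [[0.006, 0.064, 0], 0]
    - [[0.016, 0.064, 0], 0]
    - [[0.024, 0.064, 0], 0]
    - [[0.026, 0.064, 0], 0]
    - [[0.026, 0.064, 0], 0]
    - [[0.026, 0.064, 0], 0]

```text
time: 7.78
tcp_pos: [0.5153, 0.1345, 0.119]
ee_rot: [0.697, 0.119, 0.697, -0.119]
ft_force: [0.1, -0.3, 0.8]
finger_gap: 0.0005
```

```bash
python3 - <<'E'
from h import *
s=arm.sense(); print(s["tcp_pos"],s["ft_force"])
c=vision.capture("scene")
cv2.imwrite("pics/s5c.png",cv2.resize(c["img"][180:320,220:420],None,fx=4,fy=4,interpolation=cv2.INTER_CUBIC))
E
```

```text
[0.51525655 0.13452016 0.11902778] [ 0.09366206 -0.34194474  0.81574483]
```

View pics/s5c.png

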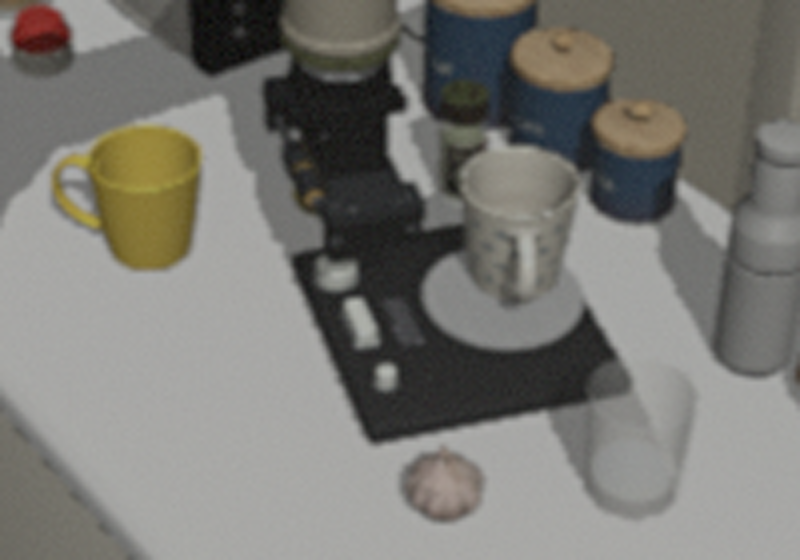

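The tips are centred over the large key, at (337,255) in the crop. I'll press it the same way.

drive_tool:
  moves:
    - [[0.004, 0, 0], 0]
    - [[0.008, 0, 0], 0]
    - [[0.011, 0, 0], 0]
    - [[0.013, 0, 0], 0]
    - [[0.0145, 0, 0], 0]
    - [[0.0157, 0, 0], 0]
    - [[0.0157, 0, 0], 0]
    - [[0.0157, 0, 0], 0]
    - [[0.0157, 0, 0], 0]

```text
time: 8.95
tcp_pos: [0.515, 0.1345, 0.1032]
ee_rot: [0.697, 0.118, 0.697, -0.119]
ft_force: [-3.4, -1.3, 5.4]
finger_gap: 0.0001
```

drive_tool:
  moves:
    - [[0.0007, 0, 0], 0]
    - [[0.0007, 0, 0], 0]
    - [[0.0007, 0, 0], 0]

```text
time: 9.32
tcp_pos: [0.515, 0.1344, 0.1025]
ee_rot: [0.697, 0.118, 0.697, -0.119]
ft_force: [-2.5, -1.1, 6.0]
finger_gap: -0.0
```

drive_tool:
  moves:
    - [[-0.005, 0, 0], 0]
    - [[-0.015, 0, 0], 0]
    - [[-0.035, 0, 0], 0]
    - [[-0.065, 0, 0], 0]
    - [[-0.1, 0, 0], 0]
    - [[-0.13, 0, 0], 0]
    - [[-0.15, 0, 0], 0]
    - [[-0.155, 0, 0], 0]
    - [[-0.155, 0, 0], 0]
    - [[-0.155, 0, 0], 0]
    - [[-0.155, 0, 0], 0]
    - [[-0.155, 0, 0], 0]

```text
time: 10.82
tcp_pos: [0.5149, 0.1345, 0.2569]
ee_rot: [0.697, 0.118, 0.697, -0.119]
ft_force: [-0.3, -0.1, -0.2]
finger_gap: 0.0004
```

```bash
python3 - <<'E'
from h import *
s=arm.sense(); print(s["tcp_pos"],s["ft_force"],np.abs(s["joint_vel"]).max())
c=vision.capture("scene")
cv2.imwrite("pics/s6c.png",cv2.resize(c["img"][180:320,220:420],None,fx=4,fy=4,interpolation=cv2.INTER_CUBIC))
E
```

```text
[0.51491663 0.13448207 0.25693858] [-0.29922914 -0.09324132 -0.18927535] 0.0028407292522090745
```

View pics/s6c.png

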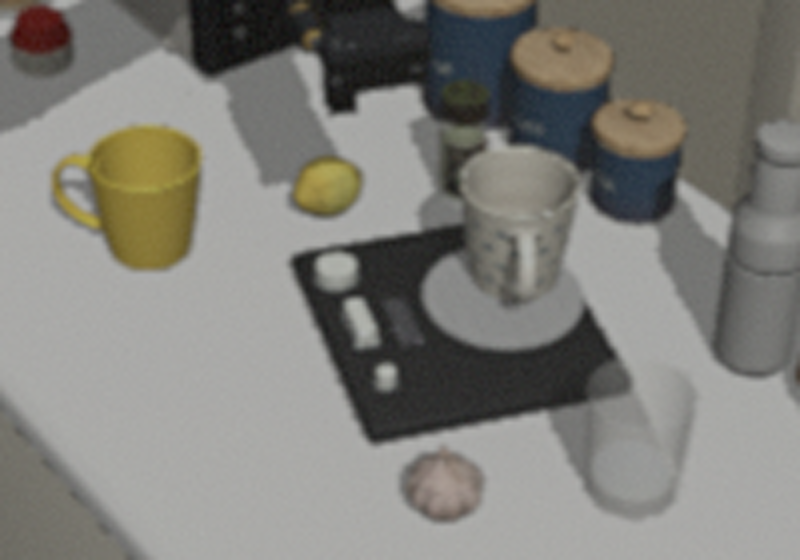

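All three keys are up, nothing has moved, and the grasp point is about 0.17 m above the keys.

```bash
python3 -c "
from bench import order; print(order.hand_in())"
```

```text
the job is handed in; nothing more can be done
None
```

I pressed the bar key with closed fingertips and let it up, then pressed and released the large round key, and handed the job in at about 11 s. No verdict is reported at hand-in.

- **Presses:** Both keys went down about 5 to 6 mm, at roughly 6 N each. That is estimated from the tool height and wrist force, since the key travel itself cannot be read.
- **Last picture:** All three keys are up, the small key was never touched, and the mug, lemon, garlic, jar and glass look unmoved. The spoon, onion and egg timer lie outside that close-up, but the hand never went low near them.
- **Hand position:** At the end the wrist force was about zero and the grasp point was about 0.17 m above the keys.

None of the checks failed or disagreed.

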